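Stand a cover plate in the plate dryer and set its dial

ROBOT

A 6-joint arm with a two-finger parallel gripper is mounted at the origin on the work surface. World frame = base frame: x ahead of the robot, y to its left, z up, the work surface at z = 0. Lengths are in mm, angles in degrees, forces in N, time in s.
With the tool pointing down it reaches from about 325 to 750 mm from the base axis. Payload 7.6 kg.
Tool frame: the origin (TCP) lies between the finger pads; the fingertips stand 14 mm ahead of it and the grasp point (between the pads) lies 5 mm behind it; z points along the fingers, y is the direction in which the jaws open and shut (so a half turn about z gives the same grasp; the last joint's range is limited). The gripper opens to 85 mm and grips with 20 to 120 N. Pads are 22 mm wide; open, the fingers measure 114 mm over their backs; the gripper's body (76 mm by 85 mm) begins 54 mm behind the grasp point. The pads swing forward as they close: fully open they stand 13 mm farther back than shut.
Start: joints at [-70.205, 2.991, 80.254, -0, 96.75, -4.028], TCP at [212.084, -480.275, 245.323] pointing down, gripper open.
Joint ranges: [-166.34, 166.34], [-52.06, 124.39], [6.96, 135.62], [-60.46, 240.46], [14.63, 156.25], [-167.68, 167.68]. Speed limits (degrees/s): [147.25, 147.25, 172.46, 180, 180, 180].

INTERFACE

Orientations are given as [roll, pitch, yaw] about the fixed x, y, z axes, in that order (R = Rz(yaw) Ry(pitch) Rx(roll)).
In Python, from plant import bot, claw, vision, monitor gives the robot as it stands. Calls block until the motion is done:
- bot.reach(position, orientation): joint-space move of the TCP to a pose.
- bot.move_l(position, rotation=None, max_speed=150, force_limit=None): straight line of the TCP; rotation=None keeps the orientation; max_speed is the mean speed in mm/s. With force_limit (N) it stops when the force on the tool has changed by that much, and returns True; else False.
- bot.set_joints(angles): joint-space move.
- claw.command_gripper(opening, strength=None): opening from 0.0 (shut) to 1.0 (fully open); strength is the grip in N (None keeps the last); returns when the fingers have stopped.
- bot.hold(seconds).
- bot.inverse_kinematics(position, orientation): joint angles nearest the present ones, or None.
- vision.snapshot(name): name is "scene" or "top"; returns a dict with "color" (480x640x3 uint8, blue, green, red), "depth" (480x640 float32, mm along the optical axis (not along the pixel's ray), 0 where there is no reading), "fx", "fy", "cx", "cy" (pixels), "k1" (the pictures are not rectified: a ray, as slopes to the right and down, at radius r is drawn at 1 + k1 r^2 times it, then the intrinsics apply), "T" (4x4, takes a point from camera to world coordinates). Camera axes: x right, y up, looking along -z (the intrinsics and any distortion apply to the point x, -y, -z); pixel columns grow to the right and rows downward; lengths in mm; the calibration is good to about 2 mm. A picture is of the moment at which its call begins.
A pose or a line that the arm cannot do raises bot.IKError and nothing moves.
- bot.sign_off(): hands the job in, once; it reports no verdict.
Readings, each from a call of its own:
- monitor.current_time_s(): time.
- monitor.current_joints(): joint angles.
- monitor.current_dq(): joint speeds.
- monitor.current_effort(): joint torques, N m.
- monitor.current_eef_pos(): TCP position.
- monitor.current_tool_rot(): TCP orientation.
- monitor.current_wrist_force(): force on the tool from outside, world axes, zero at the start.
- monitor.current_torque(): the same for the moment, N m.
- monitor.current_width(): opening from 0.0 (shut) to 1.0 (fully open).
Only numpy, scipy, OpenCV 4.12 (cv2) and the standard library are available. Lean on these libraries where they do the work, as an engineer would, in place of code of your own. Each camera call takes 0.05 s, during which the arm holds its last target. There are 200 camera calls.

TASK

Stand the loose white cover plate that lies flat on the black block upright in the empty channel of the plate dryer, with the end that its window is nearer to at the top, lowered (not dropped) fully to the bottom of the channel; the sloping rest is there to change your grip. Let go of the plate, then turn the dryer's dial so that its pointer stands at the long mark. Leave the two plates already in the dryer, the film roll and the bottle where they are.

Things in the scene. Friction and masses are not known exactly. Their poses are not given: they have to be found in the camera images.
- plate: loose rigid white plastic cover plate, 120 x 60 x 8 mm, 0.07 to 0.14 kg, flat on the block at the start. Origin at its very middle; x along its 120 mm length towards the window end, y across its 60 mm width, z through its thickness. A 16 mm (x) by 34 mm (y) through window is centred at x = +12 mm: 40 mm of solid plate lie between it and the window end, 64 mm on its other side
- block: fixed black rubber block on which the plate lies at the start, 90 mm (x) by 40 mm (y) by 18 mm high; origin at the centre of its underside, z up. The plate overhangs it on all sides, by 5 mm or more along its long edges, so the fingers can go below its underside
- window_end (a point): middle of the plate's short edge at the window end, 60 mm from the plate's origin along its +x
- channel_free: the empty one of three equal black channels in a row, 40 mm apart, on the dryer (which place is empty varies): two facing upright U guides, 118 mm high, that take the plate's long edges. Origin at the bottom middle, on the dryer's top, where the plate's lower edge comes to rest; z up, x along the plate's width, y through its thickness. Neighbouring plates' faces are 36 mm or more away in y
- channel_mouth (a point): middle of the empty channel's mouth, 118 mm above its bottom. Inside it is 63 mm from back to back (x) with grooves 10.5 mm wide (y), 50 mm open between the groove cheeks; outside 78 x 24 mm. The top 14 mm flare out 4 mm a side (y) and 3.5 mm (x). The seated plate's top is 2 mm above the guides, so there it can be held only by its faces, between the guides
- plate_b: white plate like the loose one, already standing in one of the other channels; origin at the middle of its lower edge, z up, top at 120 mm. Leave alone
- plate_c: the second plate already standing in the dryer, same as plate_b. Leave alone
- dryer: grey fixed plate dryer base, 130 mm (x) by 270 mm (y) by 30 mm high; origin at the centre of its underside, z up. The three channels stand on its top at x = 0, y = -25, -65 and -105 mm; the dial's axis is at x = 0, y = +75 mm
- dial (a joint): dial angle in rad, 0 to 3.0, growing clockwise seen from above; starts at 0.1 to 0.9. At angle q the white pointer line on the grip bar points to (-cos q, sin q) in the dryer's x, y. The long mark is at 1.60; short marks every 0.4 from 0 to 2.8. Light friction (0.04 N m); it stays where it is left
- dial_grip (a point): on the dial's vertical axis, 7 mm below the top of its grip bar: the height to grip. Black dial: upright grip bar 46 mm long, 14 mm thick, 30 mm tall, on a 48 mm disc, bar top 44 mm above the dryer's top; the white pointer line is on one half of the bar. The point turns with the dial: its x lies along the bar, away from the pointer
- dial_mark (a point): near the outer end of the long black mark on the dryer's top face, 56 mm from the dial's axis; this mark is 23 mm long, the others 7 mm
- rest: fixed aluminium sloping rest, foot 100 mm (x) by 56 mm (y); origin at the centre of its foot, z up. A board 50 mm wide, 75 mm long, slopes up at 45 degrees towards +x, from x = -35, z = 18 mm to x = 18, z = 71 mm (its upper face), with a 9 mm lip across its lower end. Open beyond and behind its upper end
- rest_seat (a point): where the plate's middle lies when it rests lengthways on the slope against the lip (x = 4.6, z = 63.3 mm in the rest's frame). Laid there it slides down to the lip and stops; its upper 45 mm then stand out beyond the board, free on both faces
- film_roll: white film roll standing upright, 72 mm across, 110 mm high, 0.4 kg; origin at the centre of its underside. Leave alone
- bottle: small closed bottle standing upright, 52 mm across, 120 mm high, 0.25 kg; origin at the centre of its underside. Leave alone
Not all that is in view belongs to the job. What is shaped like the plate but blue or turquoise is not meant.

How it is judged (in metres and radians):
On the way, in this order (a step that is already met when the one before it is completed fails the run):
1. the plate stands upright at the bottom of the empty channel, window end up, let go (x of plate in the frame of channel_free between -0.004 and 0.004 m and y of plate in the frame of channel_free between -0.003 and 0.003 m and z of plate in the frame of channel_free between 0.056 and 0.063 m and angle between the x axis of plate and the z axis of channel_free, either way round below 0.06 rad and z of window_end in the frame of channel_free above 0.1 m and contact force between the fingers and plate below 0.1 N), for 0.2 s.
2. then the dial's pointer stands at the long mark (value of joint dial between 1.48 and 1.72 rad), for 0.2 s.
At the end, for the whole second after the job is handed in: The plate rests, released, in the channel that was empty: within 4 mm of its middle along x and 3 mm along y, its middle 56 to 63 mm above the channel's floor, its length within 0.06 rad of the channel's upright axis, window end up; and the dial stands still at 1.60 +- 0.12 rad (all of step 1 and all of step 2 and linear speed of plate below 0.02 m/s and velocity of joint dial between -0.05 and 0.05 rad/s); the robot touches nothing.
It fails at once if a plate already in the dryer is moved more than 15 mm (distance of any of plate_b, plate_c from where it was at the start of the episode above 0.015 m).
It fails at once if the film roll or the bottle is moved more than 20 mm (distance of any of film_roll, bottle from where it was at the start of the episode above 0.02 m).
It fails at once if the plate is dropped down the channel (falls there faster than 0.7 m/s with no finger on it) (linear speed of plate above 0.7 m/s and horizontal distance between plate and channel_free below 0.03 m and contact force between the fingers and plate below 0.1 N).
It also fails if it takes over 72 s, if anything falls off the work surface, if the arm or the gripper's body presses on something with over 40 N, if the wrist force passes 120 N, or if a joint passes its speed limit or range.

## Working session

There is one attempt and no reset: what is moved stays moved. The work goes in short steps, each a Python script; the robot and the scene stay as the last script left them, time stands still between calls to the robot, and variables do not carry over. Pictures are saved under pics/ and viewed, about 8 in all and at most 12, crops included, and the job is handed in when it is done.

```bash
ls; mkdir -p pics; cat > h.py <<'E'
import numpy as np, cv2
from plant import bot, claw, vision, monitor
def snap(n):
    s=vision.snapshot(n); np.savez('pics/%s.npz'%n,**s); return s
def load(n): return dict(np.load('pics/%s.npz'%n))
def ray(s,u,v):
    d=np.array([(u-s['cx'])/s['fx'],(v-s['cy'])/s['fy']]); x=d.copy()
    for _ in range(20): x=d/(1+s['k1']*(x@x))
    return x
def at_depth(s,u,v,z=None):
    x=ray(s,u,v)
    if z is None: z=float(np.median(s['depth'][int(v)-1:int(v)+2,int(u)-1:int(u)+2]))
    return (s['T']@np.array([x[0]*z,-x[1]*z,-z,1]))[:3]
def at_h(s,u,v,h):
    x=ray(s,u,v); T=s['T']; d=T[:3,:3]@np.array([x[0],-x[1],-1]); o=T[:3,3]
    return o+d*(h-o[2])/d[2]
def cloud(s):
    v,u=np.mgrid[0:480,0:640]; K=np.array([[s['fx'],0,s['cx']],[0,s['fy'],s['cy']],[0,0,1]],float)
    p=cv2.undistortPoints(np.stack([u,v],-1).reshape(-1,1,2).astype(float),K,np.array([s['k1'],0,0,0.])).reshape(480,640,2)
    z=s['depth'].astype(float); P=np.stack([p[...,0]*z,-p[...,1]*z,-z],-1)
    return P@s['T'][:3,:3].T+s['T'][:3,3]
def proj(s,p):
    T=s['T'];c=T[:3,:3].T@(np.asarray(p,float)-T[:3,3]); x=np.array([c[0],-c[1]])/-c[2]; x=x*(1+s['k1']*(x@x))
    return x*[s['fx'],s['fy']]+[s['cx'],s['cy']]
E
python3 - <<'E'
from h import *
for n in('scene','top'):
    s=snap(n); cv2.imwrite(f'pics/{n}0.png',s['color']); print(n,s['T'].round(3).tolist(),s['fx'],s['k1'])
E
```

```text
pics
scene [[-0.618, -0.495, 0.611, 1153.979], [0.786, -0.398, 0.472, 483.919], [0.009, 0.772, 0.635, 759.23], [0.0, 0.0, 0.0, 1.0]] 486.62893602565305 -0.09538256888618876
top [[0.023, 0.985, -0.172, 363.041], [-1.0, 0.024, 0.005, 0.674], [0.009, 0.172, 0.985, 1020.671], [0.0, 0.0, 0.0, 1.0]] 447.7677884666334 -0.08314265900955048
```

View pics/top0.png

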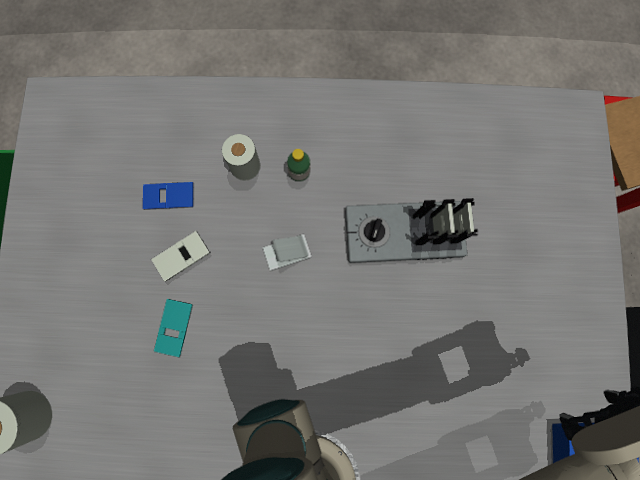

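View pics/scene0.png

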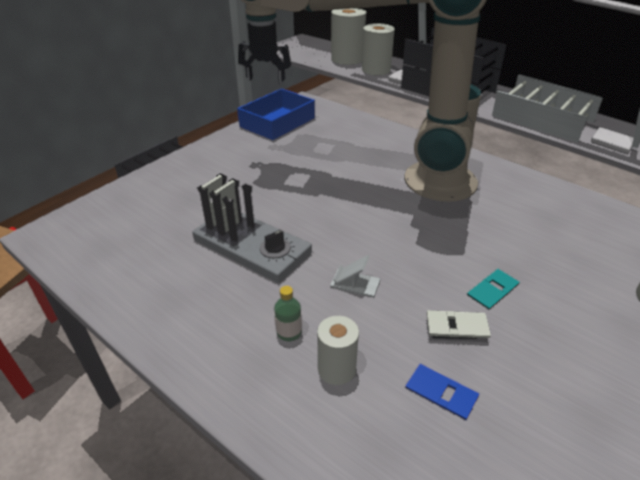

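The top view shows the white plate near (181,256), the rest near (288,252) and the dryer at 345–478 × 200–263. The dial is at (374,231), and the empty channel looks like the one nearest it. I'll enlarge these to measure them.

```bash
python3 - <<'E'
from h import *
s=load('top'); c=s['color']
a=cv2.resize(c[190:275,335:485],None,fx=5.3,fy=5.3,interpolation=cv2.INTER_CUBIC)[:, :795]
cv2.imwrite('pics/dry.png',a); print(a.shape)
b=cv2.resize(c[222:290,145:325],None,fx=4.4,fy=4.4,interpolation=cv2.INTER_CUBIC); cv2.imwrite('pics/pl.png',b)
P=cloud(s)
for n,m in (('plate',(P[...,2]>12)),):
    sub=np.zeros((480,640),bool); sub[225:290,145:215]=1
    g=c.min(-1)>150
    m=sub&g; ct,_=cv2.findContours(m.astype(np.uint8),cv2.RETR_CCOMP,cv2.CHAIN_APPROX_NONE)
    ct=sorted(ct,key=cv2.contourArea)[::-1]
    for k in ct[:2]:
        bx=cv2.boxPoints(cv2.minAreaRect(k)); print(cv2.contourArea(k),bx.tolist(),[at_h(s,u,v,26).round(1).tolist() for u,v in bx])
    q=P[m]; print('z med',np.median(q,0))
# dryer
for x in range(350,480,8): print(x,[int(P[y,x,2]) for y in range(196,270,4)])
E
```

```text
(450, 795, 3)
1279.5 [[150.2130126953125, 259.22021484375], [195.1444091796875, 230.33575439453125], [208.95306396484375, 251.81591796875], [164.02166748046875, 280.70037841796875]] [[479.0, 361.5, 26.0], [547.6, 263.4, 26.0], [499.2, 228.8, 26.0], [431.5, 326.1, 26.0]]
141.5 [[175.38461303710938, 248.076904296875], [183.4615478515625, 242.69229125976562], [192.84616088867188, 256.76922607421875], [184.76922607421875, 262.1538391113281]] [[505.8, 305.7, 26.0], [518.5, 288.2, 26.0], [487.1, 264.6, 26.0], [474.4, 282.1, 26.0]]
z med [486.91297439 299.55264742  24.92068941]
350 [0, 0, 0, 29, 32, 29, 31, 30, 29, 26, 1020, 30, 30, 29, 30, 28, 28, 0, 0]
358 [0, 3, -3, 28, 30, 30, 29, 31, 29, 29, 28, 27, 29, 28, 29, 29, 28, 1, 0]
366 [0, 0, 1, 26, 27, 28, 37, 42, 42, 46, 42, 35, 33, 29, 28, 29, 27, -1, -1]
374 [0, 0, -2, 31, 30, 36, 41, 71, 72, 71, 78, 46, 37, 26, 32, 28, 27, 1, 0]
382 [0, 0, 0, 31, 30, 28, 35, 41, 44, 46, 44, 35, 33, 31, 29, 33, 21, 1, 0]
390 [0, 0, 26, 29, 27, 27, 29, 31, 31, 27, 28, 31, 25, 31, 31, 30, 13, 2, -3]
398 [2, 0, 29, 26, 29, 31, 31, 29, 28, 33, 31, 28, 28, 31, 29, 33, 1, -2, 1]
406 [0, -1, 29, 29, 29, 30, 27, 30, 30, 25, 30, 30, 31, 27, 30, 30, -1, 0, -3]
414 [2, -1, 29, 31, 27, 43, 29, 30, 29, 30, 32, 30, 32, 30, 29, 28, -1, -3, 2]
422 [2, 0, 31, 115, 72, 63, 31, 28, 31, 32, 95, 92, 35, 26, 30, 29, -1, 0, 0]
430 [1, 144, 138, 128, 33, 1020, 27, 29, 32, 33, 149, 30, 32, 30, 30, 28, 1, 2, -2]
438 [-2, -3, 30, 94, 91, 74, 69, 70, 64, 148, 146, 69, 28, 30, 29, 31, 1, 1, -2]
446 [0, 150, 134, 135, 128, 127, 125, 125, 120, 130, 127, 78, 30, 32, 27, 27, 1, 0, -2]
454 [3, 0, 144, 82, 82, 64, 65, 60, 55, 137, 65, 63, 31, 29, 28, 27, 0, 0, 0]
462 [1, 144, 134, 119, 119, 115, 112, 93, 92, 104, 113, 65, 32, 29, 30, 17, -1, -1, -1]
470 [1, 146, 149, 151, 148, 152, 149, 151, 151, 144, 116, 1, 0, 0, 2, 0, 3, 0, 1]
478 [-4, 0, -1, -2, 1, 0, 0, 0, 1, -1, -2, 0, -1, 0, 0, 2, 1, 1, 4]
```

View pics/dry.png

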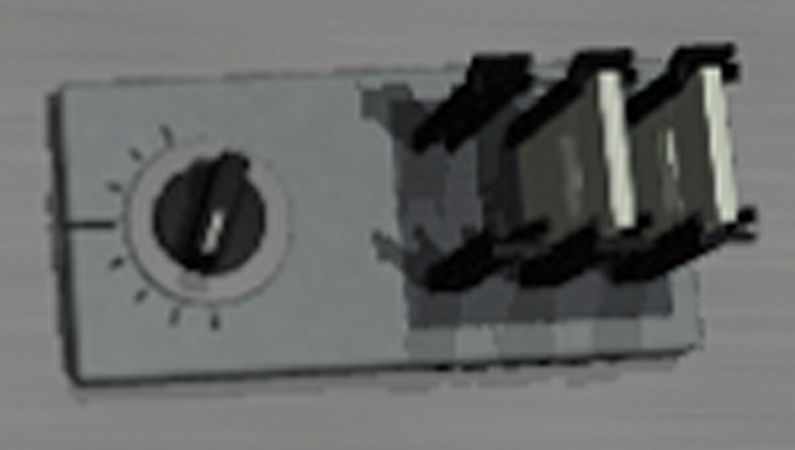

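View pics/pl.png

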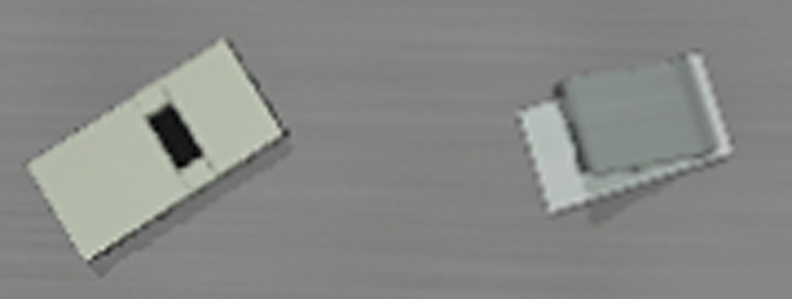

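The window is nearer the plate's upper-right end. The pointer points down in the image, slightly left, and the long mark is on the left. The empty channel is the one nearest the dial. Next I'll compute the poses, including the rest's slope from depth.

```bash
python3 - <<'E'
from h import *
s=load('top')
f=lambda X,Y:((X+.5)/5.3-.5+335,(Y+.5)/5.3-.5+190)
g=lambda X,Y:((X+.5)/4.4-.5+145,(Y+.5)/4.4-.5+222)
for n,pts,h,F in (('dryer TL BL BR',[(60,90),(80,380),(700,347)],30,f),('plate b top c',[(597,72),(620,72),(634,226),(612,228)],150,f),('plate c',[(700,68),(720,68),(738,220),(716,222)],150,f),
  ('mark out,in',[(66,225),(114,225)],30,f),('bar ends',[(232,160),(203,270)],74,f),('plate',[(26,165),(222,39),(283,132),(90,262)],26,g),
  ('foot',[(515,110),(552,212)],0,g),('foot right',[(735,150),(692,52)],0,g)):
    Q=np.array([at_h(s,*F(*p),h) for p in pts])[:,:2]; print(n,Q.round(1).tolist(),'c',Q.mean(0).round(1))
P=cloud(s); sub=P[228:275,258:316]
m=(sub[...,2]>3)&(sub[...,2]<110)
for y in range(230,274,3): print(y,[int(P[y,x,2]) for x in range(260,316,3)])
q=sub[(sub[...,2]>15)&(sub[...,2]<80)]
A=np.c_[q[:,:2]-q[:,:2].mean(0),np.ones(len(q))]
w=np.ones(len(q))
for _ in range(30):
    c=np.linalg.lstsq(A*w[:,None],q[:,2]*w,rcond=None)[0]; r=A@c-q[:,2]; w=1/np.maximum(abs(r),1)**.5
print('slope',c,np.hypot(*c[:2]),np.degrees(np.arctan2(c[1],c[0])),'mean',q.mean(0))
s2=load('scene'); im=s2['color']
a=cv2.resize(im[165:285,185:320],None,fx=3.6,fy=3.6,interpolation=cv2.INTER_CUBIC)
b=cv2.resize(im[245:310,315:395],None,fx=3.9,fy=3.9,interpolation=cv2.INTER_CUBIC)
d=np.zeros((max(len(a),len(b)),a.shape[1]+b.shape[1],3),np.uint8); d[:len(a),:a.shape[1]]=a; d[:len(b),a.shape[1]:]=b
cv2.imwrite('pics/sc.png',d); print(d.shape,a.shape)
E
```

```text
dryer TL BL BR [[610.2, -77.6], [485.0, -87.3], [505.0, -352.6]] c [ 533.4 -172.5]
plate b top c [[592.9, -273.6], [593.1, -282.6], [533.4, -286.0], [532.4, -277.5]] c [ 562.9 -279.9]
plate c [[595.6, -313.9], [595.9, -321.7], [536.7, -326.3], [535.7, -317.7]] c [ 566.  -319.9]
mark out,in [[551.2, -80.7], [551.7, -101.2]] c [551.4 -91. ]
bar ends [[571.6, -144.9], [525.6, -133.0]] c [ 548.6 -139. ]
plate [[479.2, 360.8], [547.2, 263.6], [499.7, 228.9], [430.6, 323.7]] c [489.2 294.2]
foot [[517.9, 113.4], [464.8, 92.0]] c [491.4 102.7]
foot right [[499.6, -2.3], [551.1, 21.5]] c [525.3   9.6]
230 [0, 0, 0, -2, -2, -4, 1, -2, -2, 3, -1, 0, -3, 0, 0, -1, 1, 0, 0]
233 [-1, 1, 0, -3, -1, 0, -1, -2, 1, 0, -1, 0, -4, -3, 1020, 1, 1, 0, 0]
236 [0, -1, 1, -1, 1, -3, -1, 0, -4, 2, 0, 0, 21, 19, 19, 0, 3, 3, 0]
239 [0, 0, 0, 0, 0, 67, 61, 57, 50, 44, 34, 32, 27, 15, 21, 8, 0, -3, 1]
242 [-1, -1, 3, -4, 0, 69, 62, 60, 50, 46, 39, 35, 28, 21, 24, 8, 0, 2, 2]
245 [0, -1, 0, 8, 6, 67, 66, 60, 56, 1020, 41, 33, 26, 20, 20, 21, -3, 4, 1]
248 [2, 9, 7, 5, 4, 6, 67, 59, 59, 51, 40, 38, 32, 26, 20, 21, 8, -2, 0]
251 [0, -2, 11, 5, 4, 6, 69, 65, 58, 53, 46, 37, 36, 25, 21, 22, 10, 1, -1]
254 [-2, 0, 7, 6, 6, 10, 72, 64, 61, 56, 48, 43, 38, 30, 1020, 17, 23, 9, -2]
257 [1, 0, 7, 8, 7, 8, 7, 67, 65, 57, 50, 42, 37, 32, 18, 9, 7, 3, 0]
260 [-1, 0, -1, 7, 6, 6, 7, 70, 63, 7, 14, 7, 8, 9, 2, -2, -1, 0, 1]
263 [0, 0, -1, 9, 6, 3, 5, 5, 9, 7, 6, 0, 0, 0, -1, -1, 0, 0, -3]
266 [0, 0, 0, 9, 5, 9, 8, 6, -3, 0, 0, 0, -1, -3, -2, -2, 0, 0, 0]
269 [-1, -3, 0, 0, 7, 0, 2, 0, -3, 0, -3, -1, 0, -3, 0, 0, 0, -3, 0]
272 [2, -2, 2, 0, 1, -1, -2, 2, -1, 3, 0, 1, 1, -4, 0, -1, 3, 0, 3]
slope [-0.31655731  0.88693697 42.56600593] 0.9417354818029307 109.64202702586243 mean [510.64650323  44.40105505  42.9516133 ]
(432, 798, 3) (432, 486, 3)
```

View pics/sc.png

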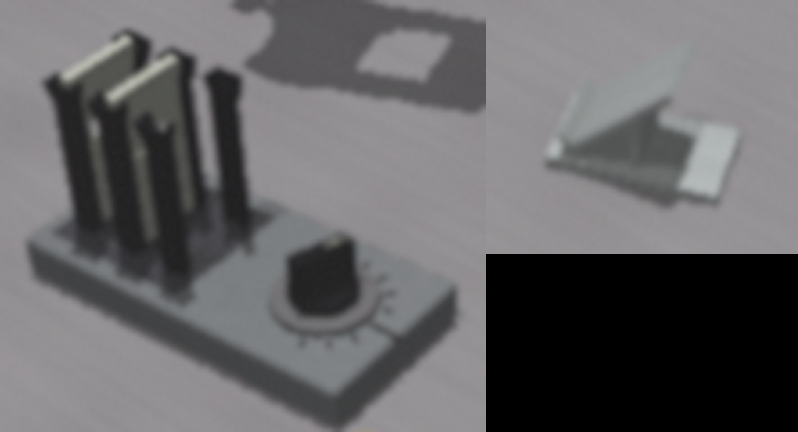

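The crop confirms that the slope's high side faces +y and that the channel nearest the dial is empty. I'll cross-check the positions with the scene camera and test IK for all the planned poses.

```bash
cat > geo.py <<'E'
from h import *
from scipy.spatial.transform import Rotation as Ro
def Rz(a): return Ro.from_euler('z',a,degrees=True).as_matrix()
PL=np.array([489.2,294.6]); PY=-55.
RC=np.array([508.,56.,0]); RY=111.; RR=Rz(RY)
DY=4.4; DR=Rz(DY); CH=np.array([559.7,-240.,30.]); DIAL=np.array([551.8,-140.,67.])
def rpy(x=None,y=None,z=None):
    if x is None: x=np.cross(y,z)
    if y is None: y=np.cross(z,x)
    return Ro.from_matrix(np.c_[x,y,np.cross(x,y)]).as_euler('xyz',degrees=True).tolist()
ex,ey,ez=np.eye(3)
c=np.sqrt(.5)
UP=RR@[c,0,c]; NRM=RR@[-c,0,c]; RYv=RR@ey
SEAT=RC+RR@[4.6,0,63.3]
E
python3 - <<'E'
from geo import *
s=load('scene')
f=lambda X,Y:((X+.5)/3.6-.5+185,(Y+.5)/3.6-.5+165)
g=lambda X,Y:((X-486+.5)/3.9-.5+315,(Y+.5)/3.9-.5+245)
o=lambda X,Y:(X,Y)
for n,pts,h,F in (('b top',[(105,98),(115,103),(180,55),(172,53)],150,f),('c top',[(60,78),(70,83),(130,38),(124,35)],150,f),('dryer L,bot,R',[(30,240),(338,393),(456,290)],30,f),('foot',[(742,128),(716,200),(547,162)],3,g),('board top edge',[(692,42),(668,100)],71,g),('plate corn',[(428,311),(487,312),(490,337),(428,334)],24,o),('dial top',[(337,238)],74,f)):
    Q=np.array([at_h(s,*F(*p),h) for p in pts])[:,:2]; print(n,Q.round(1).tolist(),'c',Q.mean(0).round(1))
print('exp foot',[(RC+RR@[50*a,28*b,3]).round(1).tolist() for a in(1,-1) for b in (1,-1)],'board',[(RC+RR@[18,25*b,71]).round(1).tolist() for b in(1,-1)])
print('exp dryer',[(CH+DR@[65*a,25+135*b,0]).round(1).tolist() for a in(1,-1) for b in (1,-1)])
dn=-ez
for sg in (1,-1):
    px=Rz(PY)@ex*sg
    print('pick',sg,[None if q is None else np.round(q,0).tolist() for q in [bot.inverse_kinematics([*PL,h],rpy(x=px,z=dn)) for h in(17,120)]])
    print('lay',[None if q is None else np.round(q,0).tolist() for q in [bot.inverse_kinematics((SEAT+NRM*h).tolist(),rpy(x=UP*sg,z=-NRM)) for h in(-3,60)]])
    print('regrip',[None if q is None else np.round(q,0).tolist() for q in [bot.inverse_kinematics((SEAT+UP*h).tolist(),rpy(y=NRM*sg,z=-UP)) for h in(35,110)]])
    print('chan',[None if q is None else np.round(q,0).tolist() for q in [bot.inverse_kinematics((CH+[0,0,h]).tolist(),rpy(y=DR@ey*sg,z=dn)) for h in(95,260)]])
E
```

```text
b top [[592.2, -283.4], [592.1, -274.1], [528.0, -283.5], [529.6, -289.4]] c [ 560.5 -282.6]
c top [[594.9, -323.7], [594.7, -314.1], [534.2, -324.9], [534.1, -330.9]] c [ 564.5 -323.4]
dryer L,bot,R [[629.2, -342.7], [609.0, -77.9], [489.2, -84.6]] c [ 575.8 -168.4]
foot [[454.4, 88.1], [511.7, 108.9], [546.7, 17.3]] c [504.3  71.4]
board top edge [[477.1, 63.8], [524.0, 80.7]] c [500.5  72.2]
plate corn [[495.8, 230.9], [422.6, 328.8], [480.5, 361.5], [549.0, 261.1]] c [487.  295.6]
dial top [[537.0, -141.9]] c [ 537.  -141.9]
exp foot [[463.9, 92.6, 3.0], [516.2, 112.7, 3.0], [499.8, -0.7, 3.0], [552.1, 19.4, 3.0]] board [[478.2, 63.8, 71.0], [524.9, 81.8, 71.0]]
exp dryer [[612.2, -75.5, 30.0], [632.9, -344.7, 30.0], [482.6, -85.5, 30.0], [503.3, -354.7, 30.0]]
pick 1 [None, None]
lay [[-15.0, 26.0, 84.0, 35.0, 98.0, -40.0], [-18.0, 26.0, 79.0, 34.0, 105.0, -39.0]]
regrip [[27.0, 12.0, 99.0, -46.0, 79.0, 109.0], [33.0, 9.0, 95.0, -44.0, 88.0, 108.0]]
chan [[-27.0, 20.0, 74.0, -0.0, 85.0, -121.0], [-27.0, 17.0, 60.0, -0.0, 103.0, -121.0]]
pick -1 [[27.0, 21.0, 86.0, 0.0, 72.0, -8.0], [27.0, 15.0, 82.0, 0.0, 84.0, -8.0]]
lay [[-15.0, 26.0, 84.0, 35.0, 98.0, 140.0], [-18.0, 26.0, 79.0, 34.0, 105.0, 141.0]]
regrip [[27.0, 12.0, 99.0, -46.0, 79.0, -71.0], [33.0, 9.0, 95.0, -44.0, 88.0, -72.0]]
chan [[-27.0, 20.0, 74.0, -0.0, 85.0, 59.0], [-27.0, 17.0, 60.0, -0.0, 103.0, 59.0]]
```

The two cameras agree within 2–3 mm and the poses are reachable. Now I'll pick the plate and lay it on the rest.

```bash
python3 - <<'E'
from geo import *
print('t',monitor.current_time_s())
o=rpy(x=-Rz(PY)@ex,z=-ez)
claw.command_gripper(1.0,40)
bot.reach([*PL,110],o); bot.move_l([*PL,17],max_speed=120)
claw.command_gripper(0.3,40); print('w',monitor.current_width()*85)
bot.move_l([*PL,200],max_speed=200); print('w',monitor.current_width()*85,monitor.current_wrist_force(),monitor.current_time_s())
o=rpy(x=-UP,z=-NRM)
b=SEAT-5*NRM+5*UP
bot.reach((b+70*NRM+[0,0,40]).tolist(),o); bot.move_l((b+20*NRM).tolist(),max_speed=120)
print(monitor.current_time_s())
s=snap('scene'); t=snap('top')
im=np.hstack([cv2.resize(s['color'][170:330,290:450],(400,400)),cv2.resize(t['color'][190:310,220:340],(400,400))]); cv2.imwrite('pics/lay.png',im)
E
```

```text
t 0.1
w 58.70210336893014
w 58.4006157436593 [-0.52219179  0.40332281 -0.74618683] 5.6083
8.7
```

View pics/lay.png

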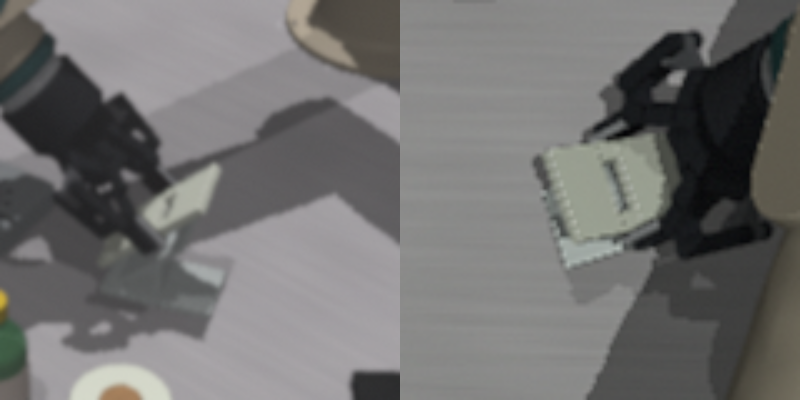

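The window's position in this view is ambiguous, so I'll project the expected plate and window onto the picture before going on.

```bash
python3 - <<'E'
from geo import *
ims=[]
p=np.array(monitor.current_eef_pos()); R=Ro.from_euler('xyz',monitor.current_tool_rot(),degrees=True).as_matrix()
print(p,R.round(2).tolist(),'UP',UP.round(2))
ctr=p-5*R[:,2]; X=-R[:,0]; Y=R[:,1]; N=-R[:,2]
for n,(r0,c0) in (('scene',(200,320)),('top',(205,245))):
    s=load(n); k=5; im=cv2.resize(s['color'][r0:r0+80,c0:c0+80],None,fx=k,fy=k,interpolation=cv2.INTER_CUBIC)
    for (x0,x1,h) in ((-60,60,30),(4,20,17)):
        q=np.array([(proj(s,ctr+X*a+Y*b+4*N)-[c0,r0]+.5)*k for a,b in((x0,-h),(x1,-h),(x1,h),(x0,h))],int)
        cv2.polylines(im,[q],True,(0,0,255) if h==30 else (0,200,0),1)
    ims.append(im)
cv2.imwrite('pics/lay2.png',np.hstack(ims))
E
```

```text
[509.56407639  53.28713095  78.37855419] [[0.25, -0.93, -0.25], [-0.66, -0.36, 0.66], [-0.71, -0.0, -0.71]] UP [-0.25  0.66  0.71]
```

View pics/lay2.png

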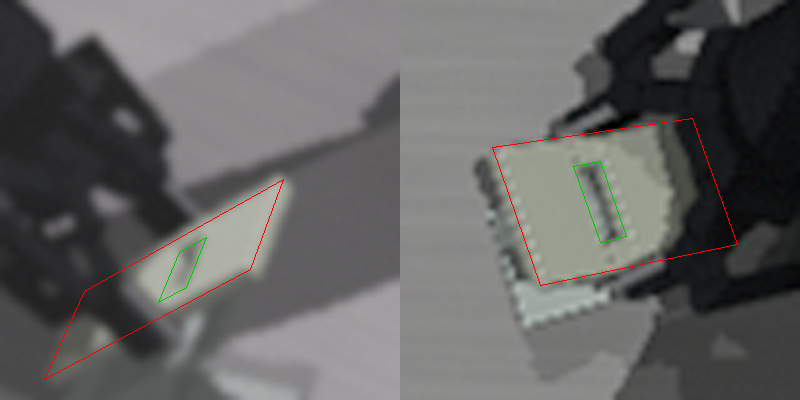

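The projection fits within about 1 mm and the window end is uphill. I'll lay it down, let it slide, and regrip at the upper end.

```bash
python3 - <<'E'
from geo import *
b=SEAT-5*NRM+5*UP
print('touch',bot.move_l((b-4*NRM).tolist(),max_speed=30,force_limit=4), (np.array(monitor.current_eef_pos())-b)@NRM)
claw.command_gripper(1.0); bot.hold(0.3)
bot.move_l((b+90*NRM).tolist(),max_speed=200)
bot.move_l((b+90*NRM+[0,0,70]).tolist(),max_speed=200)
claw.command_gripper(0.38)
o=rpy(y=NRM,z=-UP)
bot.reach((SEAT+150*UP).tolist(),o)
print(monitor.current_time_s(),monitor.current_joints())
ims=[]
for n,(r0,c0) in (('scene',(200,320)),('top',(205,245))):
    s=snap(n); k=5; im=cv2.resize(s['color'][r0:r0+80,c0:c0+80],None,fx=k,fy=k,interpolation=cv2.INTER_CUBIC)
    for (x0,x1,h) in ((-60,60,30),(4,20,17)):
        q=np.array([(proj(s,SEAT+UP*a+RYv*b+4*NRM)-[c0,r0]+.5)*k for a,b in((x0,-h),(x1,-h),(x1,h),(x0,h))],int)
        cv2.polylines(im,[q],True,(0,0,255) if h==30 else (0,200,0),1)
    ims.append(im)
cv2.imwrite('pics/rest2.png',np.hstack(ims))
E
```

```text
touch True 0.5639849691919019
13.025 [ 35.75771665   8.77382276  92.02527958 -43.11104029  92.61026685
 108.14525501]
```

View pics/rest2.png

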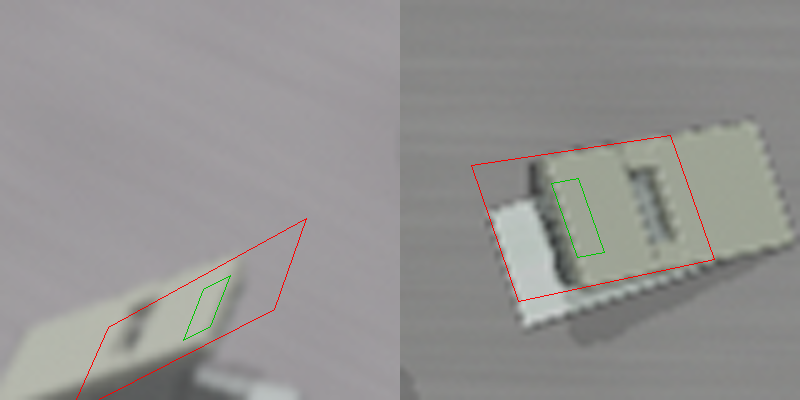

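The plate is not seated. It has gone over the lip and lies flatter and lower. I'll measure its actual pose from depth.

```bash
python3 - <<'E'
from geo import *
for n,(r0,r1,c0,c1) in (('top',(225,275,265,410)),('scene',(240,300,310,375))):
    s=load(n); P=cloud(s)
    if n=='top':
        for y in range(226,262,3): print(y,[int(P[y,x,2]) for x in range(262,340,4)])
    for y in []: pass
s=load('top'); P=cloud(s); sub=np.zeros((480,640),bool); sub[225:266,272:326]=1
loc=(P-RC)@RR
g=sub&(loc[...,2]>12)&(loc[...,2]<110)&(np.abs(loc[...,1])<26)
for x in range(-130,50,10):
    q=loc[g&(loc[...,0]>=x)&(loc[...,0]<x+10)]
    if len(q): print('rest x',x+5,'z',np.median(q[:,2]).round(1),len(q))
s2=load('scene'); 
a=cv2.resize(s2['color'][225:325,290:390],None,fx=4,fy=4,interpolation=cv2.INTER_CUBIC)
b=cv2.resize(s['color'][215:275,260:360],None,fx=4,fy=4,interpolation=cv2.INTER_CUBIC)
d=np.zeros((400,800,3),np.uint8); d[:,:400]=a; d[:240,400:]=b; cv2.imwrite('pics/rest3.png',d)
E
```

```text
226 [2, -1, -1, -2, -2, 2, -3, 2, 3, 0, -4, 2, 0, 0, 1, 3, -1, 0, 0, 1]
229 [-1, 0, 0, 0, 0, 1, -1, 1, -4, 0, 0, 0, -1, 10, 1, 2, -3, -3, 0, -6]
232 [1, -1, -4, 0, 0, -2, -4, 1, 45, 43, 33, 20, 20, 13, 2, 0, 0, 1, -1, 2]
235 [0, 2, -3, 0, 73, 67, 58, 54, 49, 43, 33, 28, 20, 14, 3, -4, 0, 0, -4, 0]
238 [0, 0, 0, 76, 72, 67, 60, 53, 45, 41, 35, 26, 1020, 16, 10, 0, -2, 2, 0, 3]
241 [2, 1, 1, 72, 76, 70, 63, 52, 30, 42, 36, 31, 21, 18, 7, -1, 2, 0, -1, 0]
244 [2, -2, -1, 66, 76, 71, 63, 58, 33, 45, 39, 31, 24, 17, 12, 3, 0, 1, 0, 1]
247 [0, 8, 8, 8, 78, 73, 68, 59, 33, 36, 38, 34, 28, 20, 11, 6, -1, 0, -1, -2]
250 [0, 7, 4, 4, 77, 72, 67, 61, 1020, 28, 41, 32, 28, 21, 16, 6, 0, 2, 0, -2]
253 [1, 9, 12, 9, 74, 72, 71, 59, 56, 51, 41, 37, 29, 25, 18, 9, -2, -1, -3, 0]
256 [-1, 6, 8, 8, 68, 79, 68, 64, 58, 52, 46, 37, 27, 0, 2, 0, -4, 2, 1, -2]
259 [0, 0, 9, 7, 8, 78, 71, 64, 58, 7, 12, 1, -1, 0, 2, 2, 0, -2, -2, 1]
rest x -75 z 14.0 34
rest x -65 z 17.9 95
rest x -55 z 26.6 99
rest x -45 z 33.3 99
rest x -35 z 41.6 102
rest x -25 z 41.5 109
rest x -15 z 56.4 104
rest x -5 z 64.4 109
rest x 5 z 71.7 112
rest x 15 z 76.3 109
rest x 25 z 66.9 4
rest x 35 z 12.7 1
```

View pics/rest3.png

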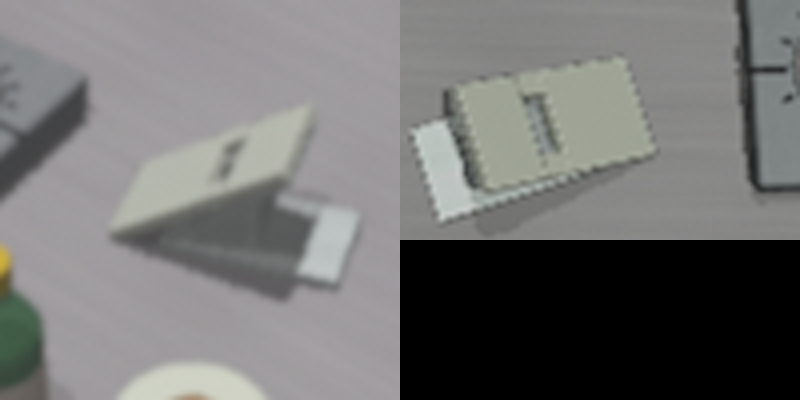

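The plate leans at about 36.6° over the lip with its lower edge on the table, so opening the jaws wide and fast probably kicked it over the lip. I'll pick it up again, lay it gently against the lip, and open only a few mm.

```bash
cat > relay.py <<'E'
from geo import *
t=load('top')
F=lambda X,Y:((X-400+.5)/4-.5+260,(Y+.5)/4-.5+215)
lo=np.array([at_h(t,*F(*p),6.4) for p in((624,58),(658,153))]); hi=np.array([at_h(t,*F(*p),78) for p in((446,90),(476,189))])
print('lo',lo.round(1).tolist(),'hi',hi.round(1).tolist(),np.linalg.norm(lo[0]-lo[1]),np.linalg.norm(hi[0]-hi[1]),np.linalg.norm(hi.mean(0)-lo.mean(0)))
U=hi.mean(0)-lo.mean(0); U/=np.linalg.norm(U)
W=np.r_[-U[1],U[0],0]; W/=np.linalg.norm(W); N=np.cross(U,W)
C=(lo.mean(0)+hi.mean(0))/2-4*N
print('yaw',np.degrees(np.arctan2(U[1],U[0])),'tilt',np.degrees(np.arcsin(U[2])),'C local',((C-RC)@RR).round(1),N.round(2))
E
python3 - <<'E'
from relay import *
for h in (-5,90): print(bot.inverse_kinematics((C+h*N).tolist(),rpy(x=-U,z=-N)))
E
```

```text
lo [[560.8, -10.0, 6.4], [505.9, -30.7, 6.4]] hi [[527.1, 85.4, 78.0], [474.3, 67.5, 78.0]] 58.58785946031932 55.75257169167655 124.77712692356945
yaw 108.64103136479382 tilt 35.01725601007955 C local [-27.    1.5  38.9] [ 0.18 -0.54  0.82]
[-14.89097962  24.6363761   85.98758662  28.57717156  90.46955962
 141.27719415]
[-19.20253085  22.85571722  78.37073659  27.46311306 100.71149805
 142.02826337]
```

```bash
python3 - <<'E'
from relay import *
o=rpy(x=-U,z=-N)
p=np.array(monitor.current_eef_pos())
bot.move_l([p[0],p[1],260],max_speed=250)
claw.command_gripper(1.0)
b0=SEAT-5*NRM+5*UP+90*NRM+[0,0,70]
bot.reach(b0.tolist(),rpy(x=-UP,z=-NRM))
bot.move_l((C+60*N).tolist(),o,max_speed=200)
print('hit',bot.move_l((C-5*N).tolist(),max_speed=100,force_limit=8))
claw.command_gripper(0.3,40); print('w',monitor.current_width()*85)
bot.move_l((C+60*N).tolist(),max_speed=120)
b=SEAT-5*NRM
bot.move_l((b+10*UP+30*NRM).tolist(),rpy(x=-UP,z=-NRM),max_speed=120)
print('w',monitor.current_width()*85,monitor.current_time_s())
ims=[]
for n,(r0,c0) in (('scene',(200,320)),('top',(205,245))):
    s=snap(n); k=5; im=cv2.resize(s['color'][r0:r0+80,c0:c0+80],None,fx=k,fy=k,interpolation=cv2.INTER_CUBIC)
    for (x0,x1,h) in ((-60,60,30),(4,20,17)):
        q=np.array([(proj(s,SEAT+10*UP+30*NRM+UP*a+RYv*b_+4*NRM)-[c0,r0]+.5)*k for a,b_ in((x0,-h),(x1,-h),(x1,h),(x0,h))],int)
        cv2.polylines(im,[q],True,(0,0,255) if h==30 else (0,200,0),1)
    ims.append(im)
cv2.imwrite('pics/relay.png',np.hstack(ims))
E
```

```text
lo [[560.8, -10.0, 6.4], [505.9, -30.7, 6.4]] hi [[527.1, 85.4, 78.0], [474.3, 67.5, 78.0]] 58.58785946031932 55.75257169167655 124.77712692356945
yaw 108.64103136479382 tilt 35.01725601007955 C local [-27.    1.5  38.9] [ 0.18 -0.54  0.82]
hit False
w 58.84546147922291
w 58.848411494295235 18.625
```

View pics/relay.png

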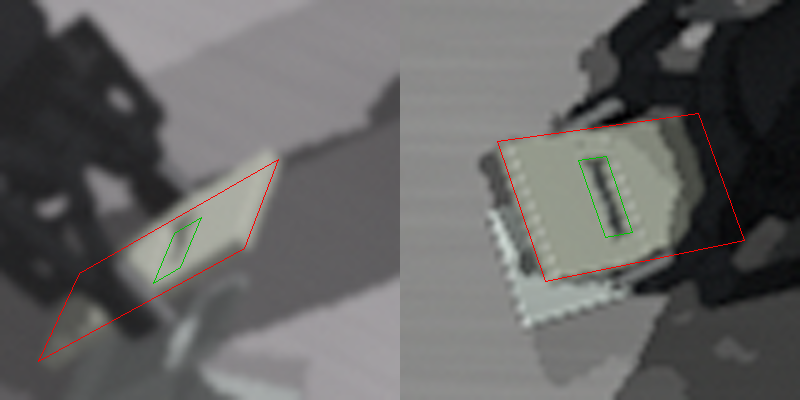

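The plate is held again, and the overlay fits within about 2 mm. I'll lower it, slide to the lip, press lightly and open a little, then check with depth.

```bash
cat >> geo.py <<'E'
def prof():
    P=cloud(snap('top')); loc=(P-RC)@RR
    v,u=np.mgrid[0:480,0:640]
    g=(u>255)&(u<330)&(v>215)&(v<280)&(loc[...,2]>12)&(loc[...,2]<140)&(np.abs(loc[...,1])<26)
    return [(x+5,float(np.median(loc[g&(loc[...,0]>=x)&(loc[...,0]<x+10)][:,2]).round(0)),int((g&(loc[...,0]>=x)&(loc[...,0]<x+10)).sum())) for x in range(-90,80,10) if (g&(loc[...,0]>=x)&(loc[...,0]<x+10)).sum()>8]
E
python3 - <<'E'
from geo import *
b=SEAT-5*NRM
L=lambda: [round(float((np.array(monitor.current_eef_pos())-b)@d),2) for d in (UP,NRM,RYv)]
print(bot.move_l((b+10*UP-5*NRM).tolist(),max_speed=30,force_limit=4),L())
p=np.array(monitor.current_eef_pos())+0.8*NRM; bot.move_l(p.tolist(),max_speed=20)
print(bot.move_l((p-18*UP).tolist(),max_speed=25,force_limit=4),L(),monitor.current_wrist_force())
p=np.array(monitor.current_eef_pos())
print(bot.move_l((p-4*NRM).tolist(),max_speed=15,force_limit=4),L(),monitor.current_wrist_force())
w=monitor.current_width()
for d in (.015,.03,.05,.08): claw.command_gripper(w+d)
bot.hold(.3); print(L(),monitor.current_width(),monitor.current_wrist_force(),monitor.current_time_s())
print(prof())
E
```

```text
True [10.21, 0.14, -0.0]
True [2.03, 0.77, -0.04] [-0.26251255  1.09568317  4.19117675]
True [2.08, -0.1, -0.07] [-0.51278514 -2.52485792  5.73774627]
[2.26, -0.69, -0.0] 0.7732663111926897 [ 1.06280961 -0.3265043   0.10196764] 21.7333
[(-55, 135.0, 31), (-45, 133.0, 119), (-35, 124.0, 132), (-25, 46.0, 119), (-15, 51.0, 103), (-5, 60.0, 110), (5, 67.0, 111), (15, 79.0, 119), (25, 90.0, 120), (35, 100.0, 123), (45, 106.0, 99)]
```

Depth shows the plate seated correctly: 45° slope, top end at x≈45. I'll back off gently and check again.

```bash
python3 - <<'E'
from geo import *
p=np.array(monitor.current_eef_pos())
for w in (.82,.87): claw.command_gripper(w)
bot.move_l((p+35*NRM).tolist(),max_speed=60)
print(monitor.current_wrist_force())
bot.move_l((p+90*NRM).tolist(),max_speed=200)
bot.move_l((p+90*NRM+[0,0,80]).tolist(),max_speed=200)
claw.command_gripper(0.38)
bot.reach((SEAT+150*UP).tolist(),rpy(y=NRM,z=-UP))
print(monitor.current_time_s(),prof())
# top end fit of plate
t=load('top'); P=cloud(t); loc=(P-RC)@RR; v,u=np.mgrid[0:480,0:640]
g=(u>250)&(u<330)&(v>215)&(v<280)&(loc[...,2]>35)&(loc[...,2]<125)&(np.abs(loc[...,1])<40)
q=loc[g]; d=(q-[4.6,0,63.3]); n=d@np.array([-.7071,0,.7071]); a=d@np.array([.7071,0,.7071]); k=(abs(n-4)<6)
print('normal med',np.median(n[k]),'a range',np.percentile(a[k],[1,99]),'y range',np.percentile(q[k][:,1],[1,99]), np.polyfit(a[k],n[k],1))
E
```

```text
[-0.70731884  0.26720487  0.69602364]
25.6583 [(-45, 24.0, 51), (-35, 30.0, 101), (-25, 41.0, 103), (-15, 51.0, 106), (-5, 61.0, 110), (5, 67.0, 110), (15, 79.0, 118), (25, 90.0, 122), (35, 100.0, 123), (45, 106.0, 98)]
normal med 4.473722605128991 a range [-44.31520318  60.31315269] y range [-29.19927583  29.93435669] [-0.01228561  4.3905356 ]
```

Seated and centred (normal offset +0.4 mm, y +0.4 mm). Now I'll regrip by the faces and carry it above the channel.

```bash
python3 - <<'E'
from geo import *
T=SEAT+37*UP+0.4*NRM+0.4*RYv
bot.move_l((T+40*UP).tolist(),max_speed=200)
print('hit',bot.move_l(T.tolist(),max_speed=60,force_limit=8))
claw.command_gripper(0.0,50); print('w',monitor.current_width()*85,monitor.current_wrist_force())
bot.move_l((T+[0,0,40]).tolist(),max_speed=80)
bot.move_l((T+[0,0,150]).tolist(),max_speed=200)
print('w',monitor.current_width()*85,monitor.current_time_s())
H=CH+[0,0,250]
bot.reach(H.tolist(),rpy(y=-DR@ey,z=-ez)); bot.hold(.3)
print(monitor.current_time_s(),monitor.current_eef_pos(),monitor.current_tool_rot(),monitor.current_wrist_force())
ims=[]
ctr=H-[0,0,37]
for n,(r0,c0) in (('scene',(100,175)),('top',(175,395))):
    s=snap(n); k=4; im=cv2.resize(s['color'][r0:r0+125,c0:c0+100],None,fx=k,fy=k,interpolation=cv2.INTER_CUBIC)
    def pl(pts,col):
        cv2.polylines(im,[np.array([(proj(s,p)-[c0,r0]+.5)*k for p in pts],int)],True,col,1)
    for sy in(-4,4): pl([ctr+DR@[a,sy,b] for a,b in((-30,-60),(30,-60),(30,60),(-30,60))],(0,0,255) if sy==4 else (255,0,255))
    for yy in (-40,-80): pl([CH+DR@[a,yy+b,120] for a,b in((-30,-4),(30,-4),(30,4),(-30,4))],(0,200,0))
    pl([CH+DR@[a,b,118] for a,b in((-39,-12),(39,-12),(39,12),(-39,12))],(0,255,255))
    pl([CH+DR@[a,b,0] for a,b in((-65,-110),(65,-110),(65,160),(-65,160))],(255,128,0))
    ims.append(im)
cv2.imwrite('pics/ch.png',np.hstack(ims))
E
```

```text
hit False
w 7.206343452619466 [-0.13024379  1.24072522  0.77657719]
w 7.905856514890386 28.725
30.2917 [ 559.99583622 -238.90127409  279.96300348] [1.79995092e+02 9.98058496e-03 4.49735747e+00] [-0.09366828 -0.07060304 -1.00848823]
```

View pics/ch.png

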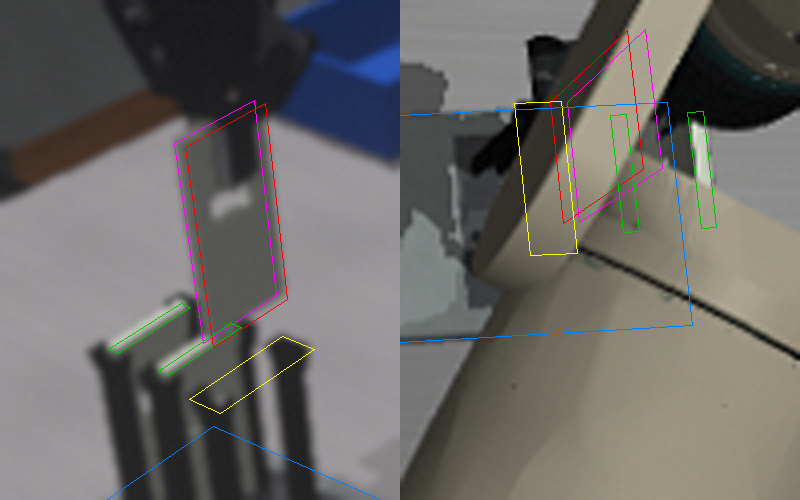

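In the scene view the held plate is upright with its window end up, above the empty channel. Plates b and c sit a little left of my prediction, so I'll measure the held plate relative to them numerically in the same camera.

```bash
python3 - <<'E'
from geo import *
ims=[]
for i in range(6):
    s=snap('scene'); ims.append(s)
s=ims[-1]; D=np.stack([i['depth'] for i in ims]).astype(float); D[D==0]=np.nan; s['depth']=np.nan_to_num(np.nanmedian(D,0))
C=np.mean([i['color'] for i in ims],0)
P=(cloud(s)-CH)@DR
v,u=np.mgrid[0:480,0:640]; R=(u>175)&(u<275)&(v>100)&(v<240)
tip=(np.array(monitor.current_eef_pos())-CH)@DR; print('tcp',tip.round(2))
g=R&(abs(P[...,1]-4)<15)&(P[...,2]>158)&(P[...,2]<205)&(abs(P[...,0])<33)
def rep(n,g):
    q=P[g]; A=np.c_[q[:,0],q[:,2]-q[:,2].mean(),np.ones(len(q))]; w=np.ones(len(q))
    for _ in range(20):
        c=np.linalg.lstsq(A*w[:,None],q[:,1]*w,rcond=None)[0]; w=1/np.maximum(abs(A@c-q[:,1]),1)**.5
    print(n,len(q),'face y=%.2f slope x %.3f z %.3f'%(c[2],c[0],c[1]))
rep('held',g)
for k,y in (('b',-36),('c',-76)):
    rep(k,R&(abs(P[...,1]-y)<10)&(P[...,2]>85)&(P[...,2]<116)&(abs(P[...,0])<22))
# white tops
gray=C.min(-1)
for k,y in (('b',-40),('c',-80)):
    quad=np.array([proj(s,CH+DR@[a,y+b,120]) for a,b in((-30,-4),(30,-4),(30,4),(-30,4))])
    m=np.zeros((480,640),np.uint8); cv2.fillPoly(m,[np.round(quad).astype(int)],1); m=cv2.dilate(m,np.ones((5,5)))
    w=np.clip(gray-130,0,None)*m; cu=np.array([(w*u).sum(),(w*v).sum()])/w.sum()
    X=(at_h(s,*cu,150)-CH)@DR; print(k,'top centroid px',cu.round(2),'pred',quad.mean(0).round(2),'local',X.round(2))
# held plate edges: sub-pixel transitions along rows of face at z 165..190
for z in (160,170,180,190):
    row=[]
    for x in np.arange(-42,42.1,1):
        a=proj(s,CH+DR@[x,tip[1]+4,z]); row.append(float(cv2.getRectSubPix(C.mean(-1).astype(np.float32),(1,1),tuple(map(float,a)))[0,0]))
    print(z,[int(r) for r in row])
E
```

```text
tcp [-1.0000e-02 -0.0000e+00  2.5003e+02]
held 427 face y=2.90 slope x -0.015 z -0.012
b 134 face y=-36.48 slope x -0.002 z -0.001
c 101 face y=-77.13 slope x -0.009 z 0.005
b top centroid px [220.35 188.27] pred [224.43 186.91] local [  9.95 -43.78 120.  ]
c top centroid px [210.02 180.64] pred [211.89 181.65] local [ -0.2  -86.78 120.  ]
160 [150, 150, 150, 150, 150, 151, 150, 149, 148, 146, 142, 137, 133, 127, 121, 118, 115, 112, 110, 109, 109, 109, 109, 109, 108, 109, 109, 109, 109, 108, 109, 109, 108, 109, 108, 109, 109, 110, 109, 108, 107, 106, 105, 103, 101, 96, 92, 89, 85, 83, 82, 82, 84, 87, 91, 95, 96, 97, 98, 97, 96, 95, 96, 97, 99, 99, 99, 99, 100, 100, 102, 106, 114, 124, 133, 140, 148, 157, 164, 165, 168, 168, 171, 176, 173]
170 [149, 149, 149, 149, 149, 149, 149, 149, 148, 146, 143, 139, 133, 126, 119, 111, 104, 96, 92, 90, 87, 86, 86, 85, 85, 85, 85, 85, 85, 86, 86, 86, 86, 86, 86, 85, 85, 85, 85, 85, 85, 85, 85, 85, 85, 85, 85, 85, 85, 85, 85, 85, 85, 85, 85, 85, 86, 85, 85, 85, 85, 85, 85, 85, 85, 85, 86, 86, 86, 87, 88, 90, 91, 92, 93, 94, 91, 87, 83, 76, 67, 58, 52, 48, 45]
180 [149, 149, 149, 149, 149, 149, 149, 148, 146, 145, 140, 135, 130, 124, 116, 109, 102, 98, 93, 89, 87, 86, 85, 85, 85, 85, 85, 85, 85, 85, 85, 85, 85, 85, 85, 85, 85, 85, 85, 85, 85, 85, 85, 85, 85, 85, 85, 85, 85, 85, 85, 85, 85, 85, 85, 85, 85, 85, 85, 85, 85, 85, 86, 86, 86, 85, 85, 86, 86, 87, 88, 89, 91, 93, 93, 92, 90, 86, 80, 73, 66, 59, 53, 50, 53]
190 [148, 149, 149, 149, 149, 150, 150, 150, 149, 147, 144, 141, 134, 126, 118, 111, 104, 96, 91, 89, 87, 85, 85, 85, 85, 85, 85, 85, 85, 85, 85, 85, 85, 85, 85, 85, 85, 85, 85, 85, 85, 85, 85, 85, 85, 85, 85, 85, 85, 85, 85, 85, 85, 85, 85, 85, 85, 85, 85, 85, 85, 85, 85, 85, 85, 85, 85, 85, 85, 86, 87, 88, 90, 92, 94, 96, 101, 104, 108, 108, 106, 101, 92, 82, 75]<stdin>:5: RuntimeWarning: All-NaN slice encountered
```

Relative to plates b and c, the held plate is within about 0.5 mm in y and about 1 mm in x, well inside the flare. Lowering under force watch.

```bash
python3 - <<'E'
from geo import *
L=lambda: ((np.array(monitor.current_eef_pos())-CH)@DR).round(2)
F=lambda: (np.array(monitor.current_wrist_force())@DR).round(1)
bot.move_l((CH+[0,0,222]).tolist(),max_speed=80); bot.hold(.2); print(L(),F(),monitor.current_time_s())
print(bot.move_l((CH+[0,0,185]).tolist(),max_speed=30,force_limit=8),L(),F(),monitor.current_torque())
if L()[2]<187:
    print(bot.move_l((CH+[0,0,93]).tolist(),max_speed=40,force_limit=10),L(),F(),monitor.current_torque(),monitor.current_width()*85,monitor.current_time_s())
E
```

```text
[ 1.8000e-01 -1.0000e-01  2.2269e+02] [ 0.2  1.2 -1.5] 31.3917
False [ 8.0000e-02 -7.0000e-02  1.8531e+02] [-0.5  0.9 -2.1] [-0.01211113  0.0139666   0.00589326]
True [-1.000e-02 -7.000e-02  9.631e+01] [-0.7  1.2  5.4] [0.17284545 0.15684926 0.00840697] 7.458820703622281 34.8167
```

It touched the floor at 96.3 mm (about 97 expected). Releasing gently and retreating.

```bash
python3 - <<'E'
from geo import *
for w in (.11,.13,.16,.22,.27): claw.command_gripper(w)
p=np.array(monitor.current_eef_pos())
bot.hold(.3); print(monitor.current_width()*85,monitor.current_wrist_force())
bot.move_l((p+[0,0,60]).tolist(),max_speed=60); bot.move_l((p+[0,0,130]).tolist(),max_speed=200)
bot.reach([450,-60,300],rpy(y=DR@ex,z=-ez)); claw.command_gripper(.5)
print(monitor.current_time_s())
ims=[]
for n,(r0,c0) in (('scene',(155,185)),('top',(190,345))):
    s=snap(n); k=4 if n=='scene' else 5; im=cv2.resize(s['color'][r0:r0+(125 if k==4 else 100),c0:c0+(100 if k==4 else 80)],None,fx=k,fy=k,interpolation=cv2.INTER_CUBIC)
    ims.append(im)
    P=(cloud(s)-CH)@DR; v,u=np.mgrid[0:480,0:640]
    g=(abs(P[...,1])<9)&(abs(P[...,0])<22)&(P[...,2]>95)&(P[...,2]<135); print(n,g.sum(),np.median(P[g],0).round(1),np.percentile(P[g][:,2],[50,95]))
t=load('top'); P=(cloud(t)-(CH+DR@[0,100,0]))@DR
g=(P[...,2]>36)&(P[...,2]<52)&(np.hypot(P[...,0],P[...,1])<32); q=P[g][:,:2]; w,V=np.linalg.eigh(np.cov(q.T)); print('bar',g.sum(),q.mean(0),w,V[:,1])
a=ims[1]; cv2.imwrite('pics/seated.png',np.hstack([ims[0],a]))
E
```

```text
22.904089609672138 [ 0.38320865 -0.0915318  -0.2074159 ]
39.3917
scene 172 [ -0.7   2.6 113.1] [113.10685    123.04342807]
  return _methods._mean(a, axis=axis, dtype=dtype,
  ret = um.true_divide(
Traceback (most recent call last):
IndexError: index -1 is out of bounds for axis 0 with size 0
```

The scene depth puts the new plate's face in line with the channel and its top at full height. The arm blocked the top view. The dial's starting angle from the first image is about 0.33 rad, so I'll turn it now.

```bash
python3 - <<'E'
from geo import *
def yv(q,s): # tool y perpendicular to bar
    a=np.radians(180-np.degrees(q)+DY-90); return s*np.array([np.cos(a),np.sin(a),0])
D=np.array([*DIAL[:2],0]); best=None
for s in (1,-1):
    a=bot.inverse_kinematics((D+[0,0,64]).tolist(),rpy(y=yv(.33,s),z=-ez)); b=bot.inverse_kinematics((D+[0,0,64]).tolist(),rpy(y=yv(1.6,s),z=-ez))
    if a is None or b is None: print(s,a,b); continue
    print(s,np.round(a,1),np.round(b,1))
    if abs(a[5]-b[5])<90 and (best is None or max(abs(a[5]),abs(b[5]))<best[0]): best=(max(abs(a[5]),abs(b[5])),s)
s=best[1]; print('sg',s)
o0=rpy(y=yv(.33,s),z=-ez); o1=rpy(y=yv(1.6,s),z=-ez)
claw.command_gripper(.45,25)
bot.reach((D+[0,0,180]).tolist(),o0); bot.move_l((D+[0,0,110]).tolist(),max_speed=120)
print('hit',bot.move_l((D+[0,0,64]).tolist(),max_speed=60,force_limit=6))
claw.command_gripper(0,25); print('w',monitor.current_width()*85,monitor.current_wrist_force())
for q in np.linspace(.33,1.6,5)[1:]: bot.reach((D+[0,0,64]).tolist(),rpy(y=yv(q,s),z=-ez))
bot.hold(.2); print(monitor.current_tool_rot(),o1,monitor.current_wrist_force(),monitor.current_torque())
claw.command_gripper(.22); claw.command_gripper(.4)
bot.move_l((D+[0,0,130]).tolist(),max_speed=80); bot.move_l((D+[0,0,220]).tolist(),max_speed=200)
bot.reach([350,150,350],o1)
print(monitor.current_time_s())
a=snap('top'); b=snap('scene')
cv2.imwrite('pics/final.png',np.hstack([cv2.resize(a['color'][190:275,335:485],None,fx=3.2,fy=3.2,interpolation=cv2.INTER_CUBIC),cv2.resize(b['color'][165:250,190:290],None,fx=3.2,fy=3.2,interpolation=cv2.INTER_CUBIC)]))
E
```

```text
1 [-18.   17.7  85.   -0.   77.4 -93.4] [-18.   17.7  85.    0.   77.4 -20.7]
-1 [-18.   17.7  85.   -0.   77.4  86.6] [-18.   17.7  85.   -0.   77.4 159.3]
sg 1
hit False
w 13.318177726467123 [-0.85212828  5.33663055  3.86598226]
[ 1.79793672e+02 -1.43691651e-01  9.27931744e+01] [180.0, 0.0, 92.72675277906828] [4.57288815 8.67052898 1.03791958] [ 1.40767176 -0.62981619 -0.04068428]
48.2333
```

View pics/final.png

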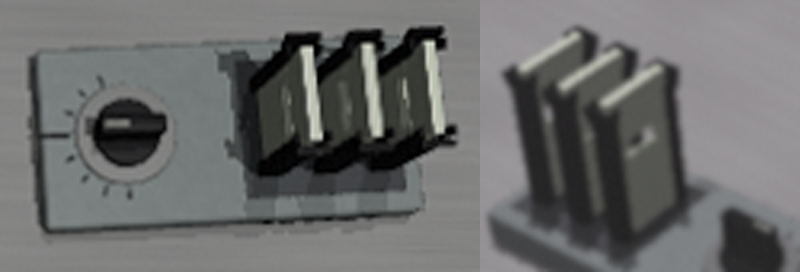

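The final picture shows all three plates at equal height. The new one's window is in its upper half, and the pointer lies along the long mark (mark at (40–68,134), bar from (97,124) to (165,123)). Handing in.

```bash
python3 - <<'E'
from geo import *
s=load('top'); f=lambda X,Y:((X+.5)/3.2-.5+335,(Y+.5)/3.2-.5+190)
a,b=[at_h(s,*f(*p),74) for p in((166,123),(96,125))]; d=DR.T@(b-a); print('q',np.arctan2(d[1],-d[0]))
bot.sign_off(); print(monitor.current_time_s())
E
```

```text
q 1.5936562870616846
the job is handed in; nothing more can be done
the job is handed in; nothing more can be done
```

The plate stands upright and released in the channel that was empty, window end up, and the dial is turned to the long mark. I handed the job in at about 48 s of the 72 s allowed, with no verdict reported.

- **First lay-down failed:** When I opened the jaws wide after laying the plate on the rest, it slipped over the lip and leaned on the table. I picked it up again, laid it against the lip, opened in small steps, and confirmed with depth that it was seated.
- **Plate:** I regripped it by its faces at the window end and lowered it under force watch. It touched the floor with the tool at 96.3 mm, where about 97 mm was expected. In the last picture all three plates are level and the new plate's window is in its upper half.
- **Dial:** It reads about 1.59 rad from the last picture, against 1.60 wanted.
- **Position checks:** The two cameras disagreed by 2–3 mm. Measured against the neighbouring plates before lowering, the held plate was within about 0.5 mm through its thickness and about 1 mm across its width. After release the top view was blocked by the arm, so the seated plate's position was measured by the scene camera only.
- **Left alone:** I did not go near the film roll or the bottle. I saw no movement of the two plates already in the dryer, but I did not measure any of these four afterwards.

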